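# Stroke the spring contact strip of an open equipment box

## Task

Before the lid goes on the aluminium box, check the gold spring contact strip on its flange by feel: with the fingertips closed together, stroke lightly along the whole row, starting at the end nearer the power plugs and running off the other end, so that each leaf in turn dips and springs back. Keep the touch gentle, do not shift or lift the box, leave the other things on the bench alone, and finish with the hand clear.

Things in the scene. Friction and masses are not known exactly. Their poses are not given: they have to be found in the camera images.
- enclosure: Open cast-aluminium box on the bench, 200 (its x) by 240 (its y) by 105 mm high, 3 kg, loose. Origin: centre of its underside; z up. Two round plugs (black, red-brown, yellow backs) stick out 80 mm from its +y end, low down. A flat bare flange 16 mm wide runs round the open top, 105 mm above the bench; parts inside stay below it. The gold contact strip lies on the flange of the -x side, nearest the robot.
- strip_start (a point): End of the contact strip nearer the plugs, on its centre line (8 mm in from the box's edge), at the height of the flange's top (105 mm). The strip is straight, 140 mm long, 14 mm wide, with 10 sprung leaves 10 mm wide in one row at 14 mm pitch. Leaf tips stand 7 mm above the flange; pressed flat a leaf's top is 1.6 mm above it.
- strip_end (a point): Other end of the strip, on its centre line, at the flange's top: 140 mm from strip_start along the box's -y. Each leaf rises at 25 degrees towards this end, so a finger sliding from strip_start to strip_end glides over the leaves; the other way it catches on their tips. 50 mm of flat bare flange continues in line beyond each end of the strip.
- mouse: Black computer mouse, 100 x 60 x 34 mm, loose on the bench before the box. Origin: centre of its underside.
- clamp_meter: Clamp ammeter lying flat on the bench before the box, 210 x 73 x 34 mm, dark with an orange head and jaw ring at its +x end. Origin: underside, 93 mm from its butt end.
- screwdriver: Screwdriver with red handle, 190 mm long, lying on the bench beyond the box's bare end. Origin: underside near the middle; handle towards its -x.
- leaf01 (a joint): Leaf 1 of 10, counted from strip_start (root 0 mm from it): 0 rad = fully sprung up, grows as the tip is pressed down, 0.44 rad = flat. It gives from about 0.5 N at its tip, lies flat at 1.8 N and springs back by itself within 0.1 s.
- leaf02 (a joint): Leaf 2, likewise (root at 14 mm).
- leaf03 (a joint): Leaf 3, likewise (root at 28 mm).
- leaf04 (a joint): Leaf 4, likewise (root at 42 mm).
- leaf05 (a joint): Leaf 5, likewise (root at 56 mm).
- leaf06 (a joint): Leaf 6, likewise (root at 70 mm).
- leaf07 (a joint): Leaf 7, likewise (root at 84 mm).
- leaf08 (a joint): Leaf 8, likewise (root at 98 mm).
- leaf09 (a joint): Leaf 9, likewise (root at 112 mm).
- leaf10 (a joint): Leaf 10, likewise (root at 126 mm).

How it is judged:
By the outcome, as a careful person would: the job done as asked, in the order asked, and still so for the second after the job is handed in, with the robot touching nothing.
It also fails if it takes over 45 s, if anything falls off the work surface, if the arm or the gripper's body presses on something with over 40 N, if the wrist force passes 120 N, or if a joint passes its speed limit or range.

## Robot

A 6-joint arm with a two-finger parallel gripper is mounted at the origin on the work surface. World frame = base frame: x ahead of the robot, y to its left, z up, the work surface at z = 0. Lengths are in m, angles in degrees, forces in N, time in s.
With the tool pointing down it reaches from about 0.375 to 0.925 m from the base axis. Payload 5.7 kg.
Tool frame: the origin (TCP) lies on the centre line of the jaws, within the pads' length; the fingertips stand finger_overhang ahead of it and the grasp point (between the pads) lies 5 mm behind it (finger_overhang is the distance from the TCP to the fingertips, in m); z points along the fingers, y is the line along which they close (so a half turn about z gives the same grasp; the last joint's range is limited). The gripper opens to 88 mm and grips with 3 to 60 N. Pads are 20 mm wide; open, the fingers measure 115 mm over their backs; the gripper's body (75 mm by 178 mm) begins 61 mm behind the grasp point.
Start: joints at [-74.834, 20.558, 86.54, -0, 72.909, -6.595], TCP at [0.222, -0.557, 0.237] pointing down, gripper open.
Joint ranges: [-170.27, 170.27], [-57.76, 135], [12.27, 136.19], [-55.21, 235.2], [11.17, 155.16], [-170.74, 170.74]. Speed limits (degrees/s): [136.94, 136.94, 180, 180, 180, 180].

## Interface

Orientations are given as [roll, pitch, yaw] about the fixed x, y, z axes, in that order (R = Rz(yaw) Ry(pitch) Rx(roll)).
In Python, from plant import state, snapshot, sign_off, finger_overhang gives the robot as it stands.
- The arm moves only by the tool apply_moves, never from a script. Its argument "deltas" is text: rows parted by semicolons, each of 5 numbers parted by spaces: the closure, from -1 (fully open) to 1 (shut), so that 0 is half open, then the shift along the tool's x, y, z in m, then the turn about the tool's z in rad. A call has 1 to 20 rows; each row shifts and turns the commanded pose from where the row before left it, along the tool's axes as they then stand; what a row does not reach is not made up. A row lasts 1/10 s, in which the tool goes at most 50 mm and 8.59 degrees, less where a joint would pass 70% of its speed; a pose out of reach is approached as far as the arm can. A call with a gripper value outside its range is refused whole. The fingers move at their own pace and stop on an object; the grip force is fixed at half the most. Time passes only in rows, so rows that do not move let the fingers close. It gives the time, the measured TCP pose, the force, the opening and the grip force at its end, in the units of the state.
- state(): the state, without advancing time (a new reading comes with each control period).
- snapshot(name): name is "side" or "top" or "wrist"; returns a dict with "image" (420x560x3 uint8, red, green, blue), "mtx" (3x3 intrinsics, pixels), "R" (3x3) and "t" (3): a world point X has camera coordinates R X + t. Camera axes: x right, y down, z forward; pixel columns grow to the right and rows downward; lengths in m; the calibration is good to about 2 mm. A picture is of the moment at which its call begins. There is no depth.
- sign_off(): hands the job in; it is judged then, once.
The state is a dict: "time": time; "qpos": joint angles; "qd": joint speeds; "joint_efforts": joint torques, N m; "ee_pos": TCP position; "ee_rot": TCP orientation; "ft_force": force on the tool from outside, world axes, zero at the start; "ft_torque": the same for the moment, N m; "opening": opening from 0.0 (shut) to 1.0 (fully open); "grip_force": force on a finger pad.
Only numpy, scipy, OpenCV 4.12 (cv2) and the standard library are available. Lean on these libraries where they do the work, as an engineer would, in place of code of your own. Each camera call takes 0.05 s, during which the arm holds its last target. There are 200 camera calls.

## Working session

There is one attempt and no reset: what is moved stays moved. The work goes in short steps, Python scripts to look and compute and a tool call to move; the robot and the scene stay as the last step left them, time stands still between calls to the robot, and variables do not carry over. Pictures are saved under pics/ and viewed, at most 10 in all, crops included, and the job is handed in when it is done.

Besides the shell and the picture viewer there is one more tool, called after ">>>" as name(argument=value, ...) on one line, values as JSON. apply_moves: Moves the arm, as the interface text tells. Its arguments: {"type":"object","properties":{"deltas":{"type":"string"}},"required":["deltas"]}

```bash
mkdir -p pics; ls
python3 - <<'E'
from plant import *
import cv2,pickle
s=state();print({k:s[k] for k in('time','ee_pos','ee_rot','ft_force','opening')},finger_overhang)
for n in('side','top'):
    d=snapshot(n);pickle.dump(d,open(n+'.pkl','wb'));cv2.imwrite(f'pics/{n}0.png',cv2.cvtColor(d['image'],4))
    print(n,d['mtx'],d['R'],d['t'])
E
```

```text
pics
{'time': 0.0, 'ee_pos': array([ 0.22225436, -0.55663511,  0.2358369 ]), 'ee_rot': array([-1.79899962e+02, -1.04729679e-02,  2.17596951e+01]), 'ft_force': array([0.61314844, 0.02225447, 1.12370121]), 'opening': 1.0028541843174936} 0.014
side [[401.46624755   0.         283.62578625]
 [  0.         401.46624755 210.17135222]
 [  0.           0.           1.        ]] [[-0.92879674 -0.37014552  0.01813591]
 [-0.26853376  0.63848523 -0.7212671 ]
 [ 0.25539427 -0.67478064 -0.69241957]] [0.57249182 0.23757571 0.77310629]
top [[447.72510978   0.         289.07188164]
 [  0.         447.72510978 208.91838285]
 [  0.           0.           1.        ]] [[-0.00701525 -0.99996958 -0.00340971]
 [-0.99245458  0.00737986 -0.12239053]
 [ 0.12241197  0.00252538 -0.99247616]] [-5.60309147e-04  6.21032290e-01  8.33868134e-01]
```

View pics/side0.png

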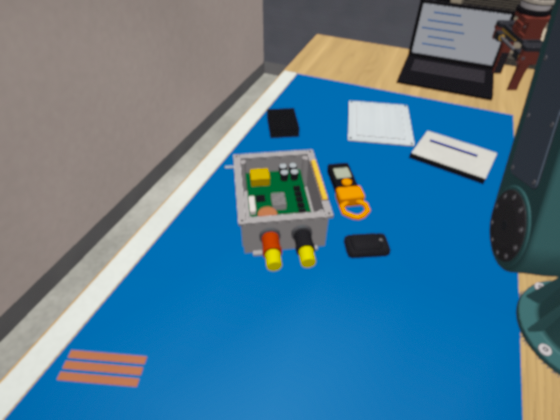

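View pics/top0.png

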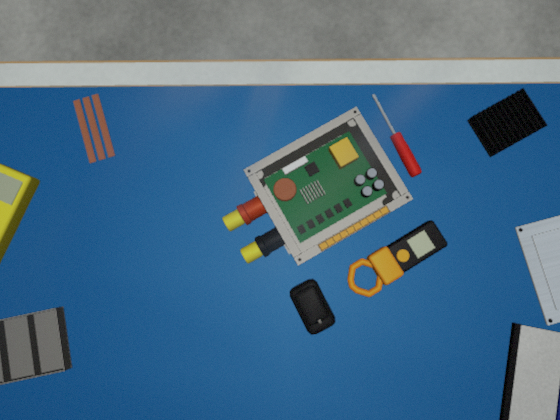

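The top view shows the box with the strip running from about (320,246), the plug end, to (388,211). The side view shows the strip at about (310,162)-(326,200). I'll enlarge both.

Run:
```python
import cv2,pickle,numpy as np
t=pickle.load(open('top.pkl','rb'))['image'];s=pickle.load(open('side.pkl','rb'))['image']
a=cv2.resize(t[180:280,280:420],None,fx=5,fy=5,interpolation=cv2.INTER_CUBIC)
cv2.imwrite('pics/topc.png',cv2.cvtColor(a,4))
b=cv2.resize(s[140:260,225:345],None,fx=5,fy=5,interpolation=cv2.INTER_CUBIC)
cv2.imwrite('pics/sidec.png',cv2.cvtColor(b,4))
```

```text
(no output)
```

View pics/topc.png

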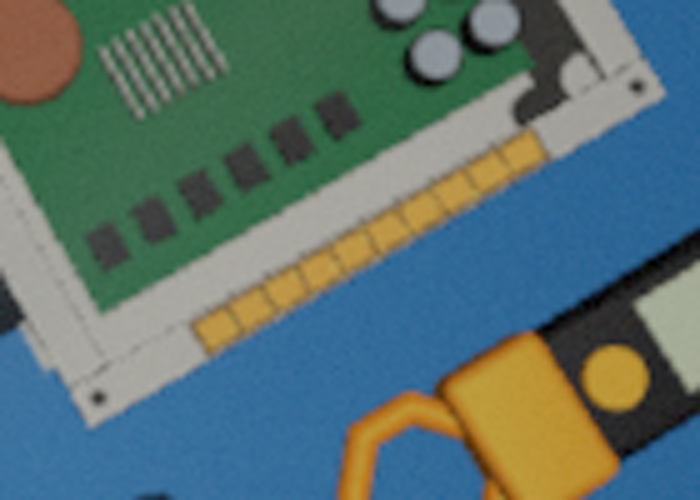

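View pics/sidec.png

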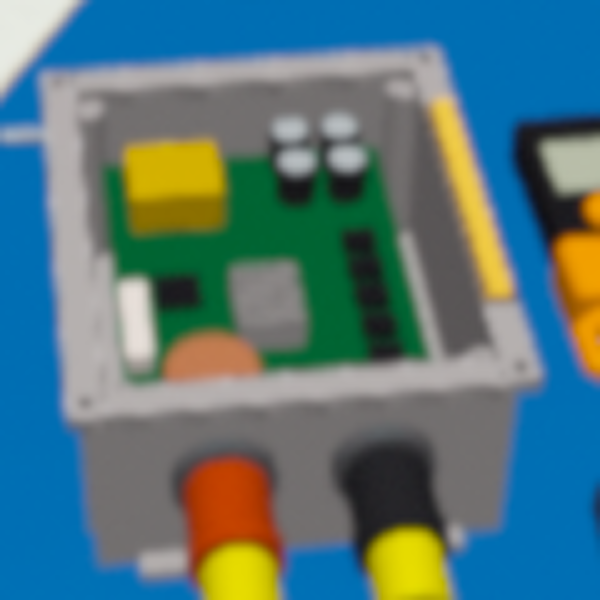

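Top crop: strip start at (200,340) and end at (541,144); box corners at (92,428) and (665,95). Side crop: start at (500,297) and end at (444,97); corners at (542,380) and (440,45). I'll triangulate these.

```bash
cat > h.py <<'E'
import cv2,pickle,numpy as np
def P(d): return d['mtx']@np.c_[d['R'],d['t']]
def tri(d1,p1,d2,p2):
    X=cv2.triangulatePoints(P(d1),P(d2),np.float64(p1).T,np.float64(p2).T);return (X[:3]/X[3]).T
def onz(d,p,z):
    r=np.c_[np.float64(p),np.ones(len(p))]@np.linalg.inv(d['mtx']).T@d['R'];c=-d['R'].T@d['t']
    return c+r*((z-c[2])/r[:,2])[:,None]
E
python3 - <<'E'
from h import *
t=pickle.load(open('top.pkl','rb'));s=pickle.load(open('side.pkl','rb'))
f=lambda p,o:(np.float64(p)+.5)/5-.5+o
pt=f([(200,340),(541,144),(92,428),(665,95)],(280,180));ps=f([(500,297),(444,97),(542,380),(440,45)],(225,140))
print(tri(t,pt,s,ps).round(4));
for n,d,p in(('t',t,pt),('s',s,ps)):
    X=onz(d,p,.105);print(n,X.round(4),np.linalg.norm(X[1]-X[0]),np.linalg.norm(X[3]-X[2]),np.degrees(np.arctan2(*(X[1]-X[0])[:2])),np.degrees(np.arctan2(*(X[3]-X[2])[:2])))
E
```

```text
[[ 0.544  -0.0586  0.1085]
 [ 0.612  -0.1806  0.1134]
 [ 0.5132 -0.0201  0.1044]
 [ 0.6296 -0.2265  0.1093]]
t [[ 0.5431 -0.059   0.105 ]
 [ 0.6124 -0.1825  0.105 ]
 [ 0.5123 -0.0203  0.105 ]
 [ 0.6298 -0.2278  0.105 ]] 0.14165703014369047 0.238439042998254 150.7055808484459 150.46651884678124
s [[ 0.5463 -0.0622  0.105 ]
 [ 0.6159 -0.1914  0.105 ]
 [ 0.5143 -0.0193  0.105 ]
 [ 0.6319 -0.2324  0.105 ]] 0.14685233910457712 0.24339914287862127 151.69656483239618 151.10030689795704
```

>>> apply_moves(deltas="1 0.03 -0.0231 0 0; 1 0.03 -0.0231 0 0; 1 0.03 -0.0231 0 0; 1 0.03 -0.0231 0 0; 1 0.03 -0.0231 0 0; 1 0.03 -0.0231 0 0; 1 0.03 -0.0231 0 0; 1 0.03 -0.0231 0 0; 1 0.03 -0.0231 0 0; 1 0.03 -0.0231 0 0; 1 0.03 -0.0231 0 0; 1 0.03 -0.0231 0 0; 1 0.03 -0.0231 0 0; 1 0.03 -0.0231 0 0; 1 0.03 -0.0231 0 0; 1 0.03 -0.0231 0 0")

```text
time: 1.7
ee_pos: [0.5315, -0.0344, 0.2364]
ee_rot: [-180.0, 0.0, 21.8]
ft_force: [0.3, -0.3, -0.3]
opening: 0.007
grip_force: 0.0
```

>>> apply_moves(deltas="1 0 0 0 -0.142; 1 0 0 0 -0.142; 1 0 0 0 -0.142; 1 0 0 0 -0.142; 1 0 0 0 -0.142; 1 0 0 0 -0.142; 1 0 0 0 -0.142; 1 0 0 0 -0.142; 1 0 0 0 -0.142; 1 0 0 0 -0.142; 1 0 0 0 -0.142; 1 0 0 0 -0.142; 1 0 0 0 0; 1 0 0 0 0")

```text
time: 3.1
ee_pos: [0.531, -0.036, 0.2364]
ee_rot: [-180.0, -0.0, 119.2]
ft_force: [0.2, 0.2, -0.7]
opening: 0.003
grip_force: 0.0
```

Run:
```python
from plant import *
import cv2,pickle
s=state();print(s['time'],s['ee_pos'],s['ee_rot'],s['ft_force'],s['opening'])
d=snapshot('wrist');pickle.dump(d,open('w.pkl','wb'));cv2.imwrite('pics/w0.png',cv2.cvtColor(d['image'],4))
```

```text
3.1 [ 0.53097981 -0.03595569  0.23642287] [-1.79977292e+02 -2.67251169e-02  1.19174264e+02] [ 0.1918334   0.16093224 -0.68020378] 0.0028478581233922317
```

View pics/w0.png

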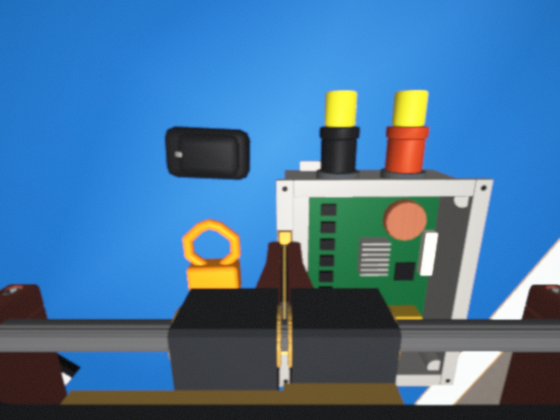

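The wrist view shows the strip start at about (285,233), the box's outer corner at (277,181), and the fingers shut in line with the strip. I'll cross-check these positions on the flange plane.

Run:
```python
from h import *
d=pickle.load(open('w.pkl','rb'));X=onz(d,[(285,232),(277,181),(492,181)],.105);print(X.round(4),np.degrees(np.arctan2(X[2,1]-X[1,1],X[2,0]-X[1,0])),np.linalg.norm(X[2]-X[1]))
E=np.array([.5444,-.0595]);y=np.radians(119.3);u=np.array([-np.cos(y),-np.sin(y)]);n=np.array([np.sin(y),-np.cos(y)])
p=np.array([.53098,-.03596]);print((p-E)@u,(p-E)@n,[((x[:2]-E)@u,(x[:2]-E)@n) for x in X])
```

```text
[[ 0.5468 -0.0612  0.105 ]
 [ 0.5159 -0.0211  0.105 ]
 [ 0.6884  0.0752  0.105 ]] 29.160052128239794 0.19752398616596428
-0.027096023175521625 -0.00018310672187120573 [(np.float64(0.00267310064055046), np.float64(0.001203010356266677)), (np.float64(-0.04745662516154628), np.float64(-0.006068157708203008)), (np.float64(-0.046974163203025575), np.float64(0.19145523923846414))]
```

>>> apply_moves(deltas="1 0 0.0007 0.025 0; 1 0 0 0.025 0; 1 0 0 0.025 0; 1 0 0 0.02 0; 1 0 0 0.01 0; 1 0 0 0.005 0; 1 0 0 0.002 0; 1 0 0 0 0; 1 0 0 0 0")

```text
time: 4.05
ee_pos: [0.5325, -0.0358, 0.1255]
ee_rot: [179.9, 0.1, 119.4]
ft_force: [-0.6, -0.0, 1.6]
opening: 0.001
grip_force: 0.0
```

>>> apply_moves(deltas="1 0 0 0.0005 0; 1 0 0 0.0005 0; 1 0 0 0 0; 1 0 0 0 0")

```text
time: 4.45
ee_pos: [0.5319, -0.0356, 0.1238]
ee_rot: [180.0, 0.0, 119.4]
ft_force: [0.6, -0.5, 0.4]
opening: 0.001
grip_force: 0.0
```

>>> apply_moves(deltas="1 0 0 0.0005 0; 1 0 0 0.0005 0; 1 0 0 0.0005 0; 1 0 0 0 0; 1 0 0 0 0")

```text
time: 4.95
ee_pos: [0.5318, -0.0356, 0.1221]
ee_rot: [-180.0, -0.0, 119.4]
ft_force: [-0.5, 1.1, 0.6]
opening: 0.009
grip_force: 0.0
```

>>> apply_moves(deltas="1 0 0 0.0005 0; 1 0 0 0.0005 0; 1 0 0 0 0; 1 0 0 0 0")

```text
time: 5.35
ee_pos: [0.5318, -0.0356, 0.1211]
ee_rot: [-180.0, -0.0, 119.4]
ft_force: [0.1, 0.3, -0.4]
opening: 0.005
grip_force: 0.0
```

Tip is now at about 0.107; continuing in half-millimetre steps.

>>> apply_moves(deltas="1 0 0 0.0005 0; 1 0 0 0 0; 1 0 0 0 0")

```text
time: 5.65
ee_pos: [0.5318, -0.0357, 0.1207]
ee_rot: [180.0, -0.0, 119.4]
ft_force: [0.3, -0.4, 0.2]
opening: 0.005
grip_force: 0.0
```

>>> apply_moves(deltas="1 0 0 0.0005 0; 1 0 0 0 0; 1 0 0 0 0")

```text
time: 5.95
ee_pos: [0.5318, -0.0357, 0.1201]
ee_rot: [180.0, -0.0, 119.4]
ft_force: [-0.2, -0.9, -0.4]
opening: -0.0
grip_force: 0.0
```

>>> apply_moves(deltas="1 0 0 0.0005 0; 1 0 0 0 0; 1 0 0 0 0")

```text
time: 6.25
ee_pos: [0.5318, -0.0356, 0.1196]
ee_rot: [-180.0, -0.0, 119.4]
ft_force: [0.4, -0.3, -0.4]
opening: 0.004
grip_force: 0.0
```

>>> apply_moves(deltas="1 0 0 0.0004 0; 1 0 0 0 0; 1 0 0 0 0")

```text
time: 6.55
ee_pos: [0.5319, -0.0357, 0.1194]
ee_rot: [180.0, 0.0, 119.4]
ft_force: [-1.2, -0.5, 2.6]
opening: 0.002
grip_force: 1.1
```

>>> apply_moves(deltas="1 0 0 0.0003 0; 1 0 0 0 0; 1 0 0 0 0")

```text
time: 6.85
ee_pos: [0.5318, -0.0356, 0.1193]
ee_rot: [180.0, 0.0, 119.4]
ft_force: [-1.0, -0.2, 5.0]
opening: 0.001
grip_force: 2.6
```

The flange is felt at TCP z ≈ 0.1194, as expected. I'll lift to about 2.4 mm above it and stroke.

>>> apply_moves(deltas="1 0 0 -0.0014 0; 1 0 0 -0.0013 0; 1 0 0 0 0; 1 0 0 0 0; 1 -0.002 0 0 0; 1 -0.004 0 0 0; 1 -0.005 0 0 0; 1 -0.005 0 0 0; 1 -0.005 0 0 0; 1 -0.005 0 0 0; 1 -0.005 0 0 0")

```text
time: 7.95
ee_pos: [0.5471, -0.0629, 0.1217]
ee_rot: [-180.0, -0.0, 119.4]
ft_force: [-1.1, 1.5, 1.3]
opening: 0.005
grip_force: 0.8
```

>>> apply_moves(deltas="1 -0.005 0 0 0; 1 -0.005 0 0 0; 1 -0.005 0 0 0; 1 -0.005 0 0 0; 1 -0.005 0 0 0; 1 -0.005 0 0 0; 1 -0.005 0 0 0; 1 -0.005 0 0 0; 1 -0.005 0 0 0; 1 -0.005 0 0 0")

```text
time: 8.95
ee_pos: [0.5714, -0.1063, 0.1216]
ee_rot: [-180.0, -0.1, 119.4]
ft_force: [-2.4, 3.2, 4.3]
opening: 0.01
grip_force: 2.4
```

>>> apply_moves(deltas="1 -0.005 0 0 0; 1 -0.005 0 0 0; 1 -0.005 0 0 0; 1 -0.005 0 0 0; 1 -0.005 0 0 0; 1 -0.005 0 0 0; 1 -0.005 0 0 0; 1 -0.005 0 0 0; 1 -0.005 0 0 0; 1 -0.005 0 0 0")

```text
time: 9.95
ee_pos: [0.5965, -0.1503, 0.1217]
ee_rot: [180.0, 0.0, 119.4]
ft_force: [-2.6, 3.4, 5.4]
opening: 0.007
grip_force: 2.6
```

>>> apply_moves(deltas="1 -0.005 0 0 0; 1 -0.005 0 0 0; 1 -0.005 0 0 0; 1 -0.005 0 0 0; 1 -0.005 0 0 0; 1 -0.005 0 0 0; 1 -0.005 0 0 0; 1 -0.005 0 0 0; 1 -0.005 0 0 0; 1 -0.005 0 0 0; 1 -0.005 0 0 0; 1 -0.005 0 0 0; 1 -0.003 0 0 0; 1 0 0 0 0; 1 0 0 0 0")

```text
time: 11.45
ee_pos: [0.6269, -0.2046, 0.1216]
ee_rot: [-180.0, -0.0, 119.4]
ft_force: [0.0, 0.5, -0.4]
opening: 0.002
grip_force: 0.0
```

Ran off the end with no residual force. Now lifting clear.

>>> apply_moves(deltas="1 0 0 -0.005 0; 1 0 0 -0.015 0; 1 0 0 -0.03 0; 1 0 0 -0.03 0; 1 0 0 -0.03 0; 1 -0.03 0 -0.01 0; 1 -0.03 0 0 0; 1 -0.03 0 0 0; 1 -0.03 0 0 0; 1 -0.03 0 0 0; 1 -0.03 0 0 0; 1 -0.02 0 0 0; 1 0 0 0 0; 1 0 0 0 0; 1 0 0 0 0")

```text
time: 12.95
ee_pos: [0.7248, -0.3777, 0.2423]
ee_rot: [180.0, -0.0, 119.4]
ft_force: [-0.2, 0.3, -0.5]
opening: 0.007
grip_force: 0.0
```

Run:
```python
from plant import *
import cv2,pickle,numpy as np
d=snapshot('top');o=pickle.load(open('top.pkl','rb'))['image']
c=lambda i:cv2.cvtColor(cv2.resize(i[90:290,230:430],None,fx=2,fy=2,interpolation=cv2.INTER_CUBIC),4)
cv2.imwrite('pics/cmp.png',np.hstack([c(o),c(d['image'])]))
s=state();print(s['time'],s['ee_pos'],s['ft_force'])
```

```text
13.0 [ 0.72486244 -0.3775849   0.24238854] [-0.37326427 -0.44997242 -1.34080102]
```

View pics/cmp.png

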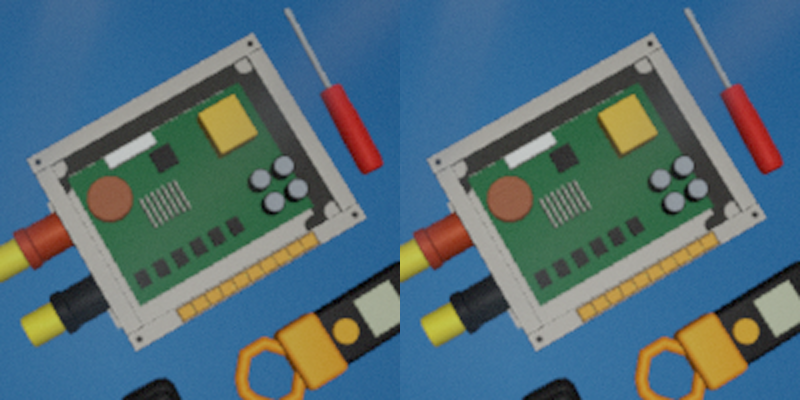

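The before and after pictures match: the box corner is at (137,345) in one and (537,345) in the other (400 px offset), so nothing has moved and the hand is clear.

```bash
python3 -c "from plant import *;print(sign_off())"
```

```text
the job is handed in; nothing more can be done
None
```

I stroked the whole contact strip once, from the plug end off the other end, with about 5 N at most in the readings; individual leaves weren't watched, the box and everything near it stayed put, and the job was handed in at about 13 s with the hand clear.

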